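Let down the wound laundry-hoist winch

TASK

The laundry-hoist winch on the table is still wound up against its spring and must be let down before it is packed. Flick its red pawl lever all the way over to release while the pawl is still holding; then take the crank knob, wind forward (counter-clockwise seen from above) a little so that the pawl springs clear, and ease the crank back under control, never letting it run, until the drum comes gently to rest against its hidden rubber end stop. Do not force it against the stop; leave the lever at release, let go, and leave the other things on the table where they are.

Things in the scene. Friction and masses are not known exactly. Their poses are not given: they have to be found in the camera images.
- winch: Hand winch on a wooden board (170 x 250 x 14 mm), fixed; place and yaw differ each time. Origin: drum's upright axle at table height, z up. 'Winch frame' = its x, y; angles run counter-clockwise from x, seen from above. Steel ratchet wheel (radius 50 mm, 12 saw teeth) at 30-42 mm height, drum (radius 36 mm) at 44-95, crank arm (18 mm wide) at 97-107, hub cap up to 114 mm.
- drum (a joint): Turn of drum and wheel with the crank, rad; grows as wound (counter-clockwise from above). Starts hanging on the pawl, near 2.15. A spring always drives it back: 0.5 N m at 2.0, 0.3 N m at 0.2 (8 and 5 N at the knob, 60 mm from the axle). Let go with the pawl off, it runs at several rad/s; over 1.2 rad/s backwards (70 mm/s at the knob) is letting it run. The crank is clamped to the drum at another angle each time: see knob_mid. Tooth pitch 0.52.
- knob_mid (a point): Black upright crank knob, round, 20 mm in diameter, from 108 to 158 mm height, 60 mm from the axle; it starts at winch-frame angle -0.40 to -1.31 rad. It spins freely on its own pin, so the hand need not turn with the crank. This point: on its axis at 138 mm, a good height to grip it from above. The winch has nothing else taller than 114 mm.
- pawl_toe (a point): Toe of the brass pawl, on its top at 43 mm height. Its level distance from the axle: 45 mm when seated in the wheel, over 54 mm when clear of the teeth, 65 mm when fully out. The pawl turns about an upright pivot at (50.2, 58.5) mm in the winch frame, 52 mm from the toe, and is sprung to the lever.
- pawl: The brass pawl (origin on its pivot). Lever at hold: sprung into the wheel. Lever at release: sprung outwards, but under load the undercut tooth still traps it; it jumps out only once the drum is wound forward and relieves it (0.02 to 0.2 rad; up to 0.45 rad does no harm), and then stays out.
- lever (a joint): Red pawl lever, on the pawl's pivot (upright axis at (50.2, 58.5) mm in the winch frame). 0: hold, its arm points to winch-frame angle 130 deg; it swings clockwise seen from above to its end of travel at 0.80 rad (release; above 0.65 will do). It takes about 3 N at the tab and stays where it is left.
- lever_tab (a point): Point on the lever's upright tab, on its centre line, 45 mm from the pivot, 85 mm above the table. The tab is 18 mm along the arm and 10 mm across it and stands from 52 to 96 mm height; there is free space on both sides of it from 65 mm height up.
- stop: End stop in the closed grey housing under the wheel, out of sight; origin on the axle. Its pose does not tell where its rubber buffer meets the drum: somewhere in -0.1 to 0.9 rad of the drum, new each time, to be felt. The resting drum presses on it with 8 to 10 N (36 mm lever arm); the rubber gives only 1 to 2 mm at the knob. Pushing on at the knob with 10 N adds 17 N; over 30 N in all is forcing it.
- tray: Bystander: grey plastic cutlery tray, three compartments, 250 x 270 x 50 mm, origin under its centre.
- spatula: Bystander: yellow silicone spatula, 220 mm, lying in the tray.
- ladle: Bystander: stainless steel ladle, about 300 mm, origin on the table near the middle of its length.
- pepper_mill: Bystander: glass pepper mill, 54 mm in diameter, 142 mm tall, upright, origin under its centre; it stands near the winch.
- roll_holder: Bystander: chrome toilet roll holder, foot 130 mm in diameter, 212 mm tall with an arm reaching 115 mm along its -x, origin under the foot.
- tape_roll: Bystander: orange roll of packing tape, 90 mm in diameter, 40 mm high, lying flat near the winch, origin under its centre.
- mug: Bystander: blue mug, 80 mm in diameter, 90 mm tall, origin under its centre.

How it is judged:
By the outcome, as a careful person would: the job done as asked, in the order asked, and still so for the second after the job is handed in, with the robot touching nothing.
It also fails if it takes over 72 s, if anything falls off the work surface, if the arm or the gripper's body presses on something with over 40 N, if the wrist force passes 120 N, or if a joint passes its speed limit or range.

ROBOT

A 7-joint arm with a two-finger parallel gripper is mounted at the origin on the work surface. World frame = base frame: x ahead of the robot, y to its left, z up, the work surface at z = 0. Lengths are in m, angles in rad, forces in N, time in s.
With the tool pointing down it reaches from about 0.425 to 0.925 m from the base axis. Payload 6.8 kg.
Tool frame: the origin (TCP) lies at the very end of the fingers, on their centre line; the grasp point (between the pads) lies 19 mm behind it; x points along the fingers, y is the direction in which the jaws open and shut, and the axes are right-handed (so a half turn about x gives the same grasp; the last joint's range is limited). The gripper opens to 85 mm and grips with 20 to 120 N. Pads are 22 mm wide; open, the fingers measure 114 mm over their backs; the gripper's body (76 mm by 85 mm) begins 54 mm behind the grasp point. The pads swing forward as they close: fully open they stand 13 mm farther back than shut.
Start: joints at [-1.399, 0.477, 0.022, 1.555, -0.011, 1.109, -0.083], TCP at [0.186, 0.649, 0.231] pointing down, gripper open.
Joint ranges: [-2.96, 2.96], [-0.34, 2.1], [-1.41, 1.46], [0.24, 2.44], [-1.37, 4.51], [0.17, 1.92], [-2.96, 2.96]. Speed limits (rad/s): [2.39, 2.39, 3.14, 3.14, 3.14, 3.14, 3.14].

INTERFACE

Orientations are given as a rotation vector (axis times angle).
In Python, from bench import get_obs, grab_frame, camera_info, hand_in gives the robot as it stands.
- The arm moves only by the tool apply_moves, never from a script. Its argument "series" is text: rows parted by semicolons, each of 7 numbers parted by spaces: the turn, a rotation vector about the tool's x, y, z in rad, then the shift along the tool's x, y, z in m, then the opening, from 0 (shut) to 1 (fully open). In form: wx wy wz tx ty tz hand; .... A call has 1 to 12 rows; each row is the pose to reach, as a shift and turn from the pose commanded when the call began, along the tool's axes at that moment; what a row does not reach only later rows make up. A row lasts 1/8 s, in which the tool goes at most 62.5 mm and 10.7 degrees, less where a joint would pass 70% of its speed; a pose out of reach is approached as far as the arm can. A call with a gripper value outside its range is refused whole. The fingers move at their own pace and stop on an object; "force" is the grip in N (left out, the last holds). Time passes only in rows, so rows that repeat a pose let the fingers close. It gives the time, the measured TCP pose, the force and the opening at its end, in the units of the state.
- get_obs(): the state, without advancing time (a new reading comes with each control period).
- grab_frame(name): name is "side" or "top" or "wrist"; returns the picture (420x560x3 uint8, blue, green, red); there is no depth.
- camera_info(name): a dict with "fov_y" (degrees; the focal length in pixels is half the picture's height over the tangent of half this angle, whatever the lens; pixels are square), "cx", "cy" (the principal point, pixels), "rvec" (rotation vector, rad) and "tvec" (3), from world to camera coordinates, as OpenCV has them. Camera axes: x right, y down, z forward; pixel columns grow to the right and rows downward; lengths in m; the calibration is good to about 2 mm. A picture is of the moment at which its call begins: read the wrist's pose just before it. camera_info takes no time and is no camera call; for the wrist camera it gives the pose at the moment of the call.
- hand_in(): hands the job in, once; it reports no verdict.
The state is a dict: "clock": time; "joints": joint angles; "qvel": joint speeds; "tau": joint torques, N m; "tcp_pos": TCP position; "orientation": TCP orientation; "contact_force": force on the tool from outside, world axes, zero at the start; "moment": the same for the moment, N m; "grip_width": finger opening in m.
Only numpy, scipy, OpenCV 4.12 (cv2) and the standard library are available. Lean on these libraries where they do the work, as an engineer would, in place of code of your own. Each camera call takes 0.05 s, during which the arm holds its last target.

## Working session

There is one attempt and no reset: what is moved stays moved. The work goes in short steps, Python scripts to look and compute and a tool call to move; the robot and the scene stay as the last step left them, time stands still between calls to the robot, and variables do not carry over. Pictures are saved under pics/ and viewed, and the job is handed in when it is done.

Besides the shell and the picture viewer there is one more tool, called as a command line: name --argument value ..., lists and objects as JSON in quotes. apply_moves: Moves the arm, as the interface text tells. Its arguments: {"type":"object","properties":{"series":{"type":"string"},"force":{"type":"number"}},"required":["series"]}

```bash
ls; mkdir -p pics
python3 - <<'E'
from bench import *
import cv2
print(get_obs())
for n in ("top","side","wrist"):
    print(n,camera_info(n)); cv2.imwrite(f"pics/{n}0.png",grab_frame(n))
E
```

```text
pics
{'clock': 0.0, 'joints': array([-1.3991028 ,  0.47778601,  0.02235195,  1.55645305, -0.01147692,
        1.10930597, -0.08307256]), 'qvel': array([ 6.24846063e-04,  6.87226750e-05,  7.33042014e-04,  1.09197013e-04,
        4.92782852e-05, -1.73740831e-03,  6.71689780e-05]), 'tau': array([-1.58510793e-04, -5.96447110e+01,  1.60810445e+00, -2.81196070e+01,
        1.24439568e-02,  9.25263186e-03, -3.09473978e-05]), 'tcp_pos': array([0.18627044, 0.64817185, 0.23033474]), 'orientation': array([ 0.21815003,  1.55971284, -0.22101912]), 'contact_force': array([-0.00294437, -0.16078546, -0.26561066]), 'moment': array([0.02032017, 0.05011465, 0.00155737]), 'grip_width': 0.08557616168397462}
top {'fov_y': 53.818137610323284, 'cx': 284.1109070307731, 'cy': 211.3459901085589, 'rvec': array([ 2.1691994 , -2.17679641,  0.12024704]), 'tvec': array([-0.07273525,  0.50088511,  1.18238762])}
side {'fov_y': 48.248652446117106, 'cx': 286.2341977858466, 'cy': 210.22777687607916, 'rvec': array([ 2.36352288, -0.53397207,  0.18459656]), 'tvec': array([-0.47540522,  0.18088593,  1.49569216])}
wrist {'fov_y': 65.27906086843302, 'cx': 280.7919298195351, 'cy': 210.4274353030422, 'rvec': array([-2.32539704, -1.7517497 , -0.23892584]), 'tvec': array([-0.67324129, -0.03549629,  0.37932579])}
```

View pics/top0.png

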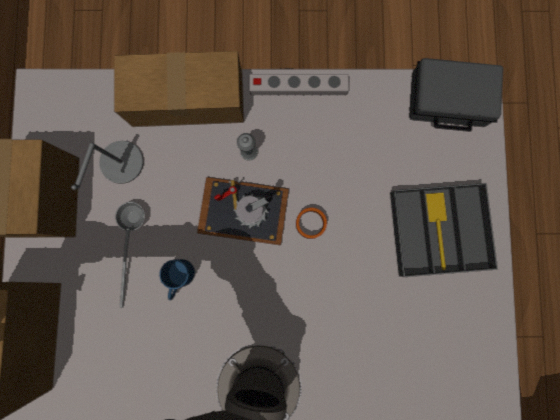

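View pics/side0.png

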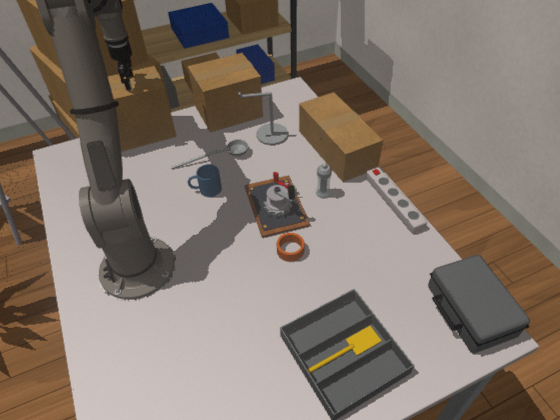

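View pics/wrist0.png

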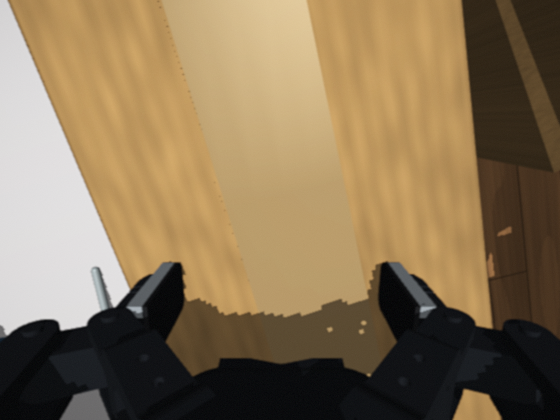

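The winch sits at about (245,210) in the top picture and (278,205) in the side picture. The mill is at (246,143) and the tape at (311,222). I'll zoom in.

Run:
```python
import cv2
a=cv2.imread("pics/top0.png")[125:260,180:340]; cv2.imwrite("pics/topz.png",cv2.resize(a,None,fx=4.4,fy=4.4,interpolation=cv2.INTER_CUBIC))
a=cv2.imread("pics/side0.png")[150:270,220:350]; cv2.imwrite("pics/sidez.png",cv2.resize(a,None,fx=5,fy=5,interpolation=cv2.INTER_CUBIC))
```

```text
(no output)
```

View pics/topz.png

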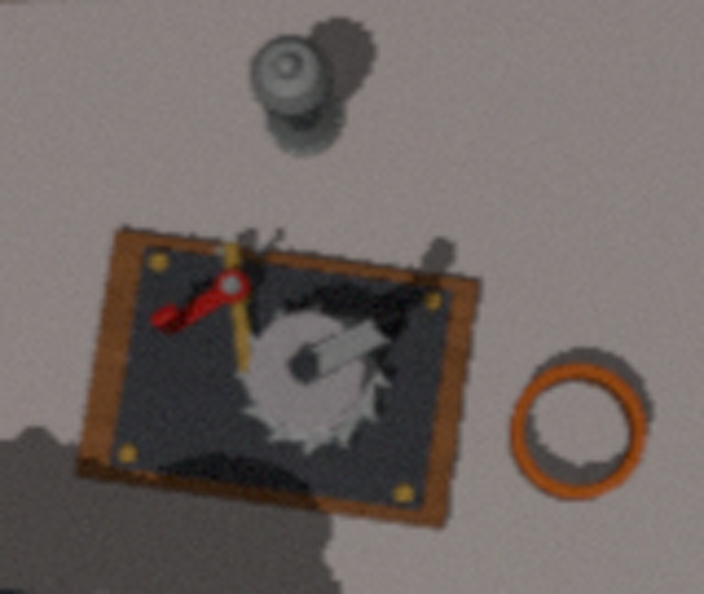

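View pics/sidez.png

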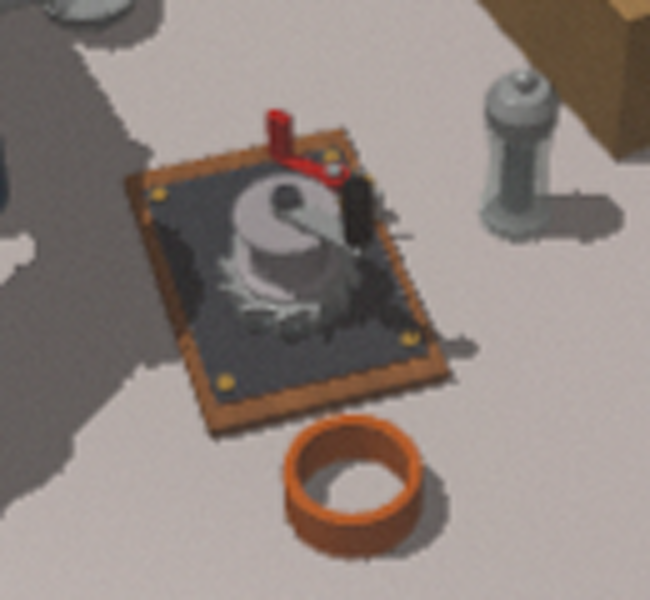

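```bash
cat > h.py <<'E'
import numpy as np, cv2
from scipy.optimize import least_squares
from scipy.spatial.transform import Rotation as R
from bench import *
def K(i):
    f=210/np.tan(np.radians(i["fov_y"]/2)); return np.array([[f,0,i["cx"]],[0,f,i["cy"]],[0,0,1]])
def proj(P,i): return cv2.projectPoints(np.atleast_2d(np.float64(P)),i["rvec"],i["tvec"],K(i),None)[0][:,0]
def ray(px,i):
    Rm=cv2.Rodrigues(i["rvec"])[0]; o=-Rm.T@i["tvec"]; d=Rm.T@np.linalg.inv(K(i))@np.array([px[0],px[1],1]); return o,d
def atz(px,i,z): o,d=ray(px,i); return o+d*(z-o[2])/d[2]
def W(p,q):  # winch xyz -> world; p=(x,y,yaw)
    c,s=np.cos(p[2]),np.sin(p[2]); q=np.atleast_2d(q); return np.c_[p[0]+c*q[:,0]-s*q[:,1],p[1]+s*q[:,0]+c*q[:,1],q[:,2]]
PIV=np.array([.0502,.0585])
def tab(l,z,r=.045):
    a=np.radians(130)-l; return np.r_[PIV+r*np.array([np.cos(a),np.sin(a)]),z]
E
cat > a.py <<'E'
from h import *
T,S=camera_info("top"),camera_info("side")
tz=lambda u,v:((u+.5)/4.4-.5+180,(v+.5)/4.4-.5+125)
sz=lambda u,v:((u+.5)/5-.5+220,(v+.5)/5-.5+150)
for n,p in dict(a=(120,230),b=(480,283),c=(443,525),d=(78,473)).items(): print("corner",n,atz(tz(*p),T,.014))
for n,p in dict(a=(345,130),b=(452,378),c=(213,435),d=(127,178)).items(): print("cornerS",n,atz(sz(*p),S,.014))
print("hub",atz(tz(303,362),T,.114),atz(sz(288,190),S,.114))
print("tab",atz(tz(163,322),T,.096),atz(sz(280,115),S,.096))
print("knobtop",atz(sz(358,182),S,.158),"bot",atz(sz(357,243),S,.108))
print("mill",atz(tz(288,65),T,.142),atz(sz(524,78),S,.142))
print("tape",atz(tz(579,430),T,.04),atz(sz(353,470),S,.04))
def res(x):
    p=x[:3];k=x[3]
    kn=lambda z:[.06*np.cos(k),.06*np.sin(k),z]
    r=[proj(W(p,[0,0,.114]),T)-tz(303,362),proj(W(p,[0,0,.114]),S)-sz(288,190),
     proj(W(p,tab(0,.096)),T)-tz(163,322),proj(W(p,tab(0,.096)),S)-sz(280,115),
     proj(W(p,kn(.158)),S)-sz(358,182),proj(W(p,kn(.108)),S)-sz(357,243)]
    return np.ravel(r)
s=least_squares(res,[.6,.05,-.1,-1],loss="soft_l1"); print(s.x,s.fun.round(1))
E
python3 a.py
```

```text
corner a [0.60542231 0.15435404 0.014     ]
corner b [ 0.56862758 -0.08847574  0.014     ]
corner c [ 0.4060605  -0.06305239  0.014     ]
corner d [0.44148214 0.1797968  0.014     ]
cornerS a [0.60684296 0.1524232  0.014     ]
cornerS b [ 0.56911613 -0.09585486  0.014     ]
cornerS c [ 0.404348   -0.07071283  0.014     ]
cornerS d [0.44211771 0.17679237 0.014     ]
hub [0.50403592 0.02270253 0.114     ] [0.50490987 0.02375079 0.114     ]
tab [0.53154937 0.11183582 0.096     ] [0.53700613 0.10913315 0.096     ]
knobtop [ 0.53160307 -0.0291521   0.158     ] bot [ 0.52781031 -0.03489665  0.108     ]
mill [0.68319178 0.03054977 0.142     ] [0.68236731 0.02514353 0.142     ]
tape [ 0.46711661 -0.15226052  0.04      ] [ 0.46686901 -0.15548762  0.04      ]
[ 0.50386034  0.02186304 -0.09694205 -1.02883835] [ 0.3  0.1 -0.1  0.5 -0.2 -0.9 -1.2 -0.3 -0.1  0.8  0.2 -0.7]
```

```bash
cat >> h.py <<'E'
def st():
    o=get_obs(); Rm=R.from_rotvec(o["orientation"]).as_matrix(); return o,Rm
def togo(target,yaw_y=None):
    """shift in tool axes to reach target; turn to have tool x down & tool y at world angle yaw_y"""
    o,Rm=st(); t=Rm.T@(np.array(target)-o["tcp_pos"])
    w=np.zeros(3)
    if yaw_y is not None:
        x=np.array([0,0,-1.]);y=np.array([np.cos(yaw_y),np.sin(yaw_y),0]); D=np.c_[x,y,np.cross(x,y)]
        w=R.from_matrix(Rm.T@D).as_rotvec()
    return w.round(4),t.round(4)
E
python3 - <<'E'
from h import *
o,Rm=st(); print(Rm.round(3)); 
print(togo([.49,.105,.26],np.pi/2),togo([.49,.105,.26],-np.pi/2))
E
```

```text
[[-0.     0.276  0.961]
 [-0.001  0.961 -0.276]
 [-1.    -0.001  0.   ]]
(array([-2.798e-01, -1.000e-04,  1.400e-03]), array([-0.0288, -0.4384,  0.4419])) (array([2.8618e+00, 2.0000e-03, 1.0000e-04]), array([-0.0288, -0.4384,  0.4419]))
```

apply_moves --series "0 0 0 -0.06 0 0 0; -0.02 0 0 -0.07 -0.06 0.06 0; -0.28 0 0 -0.07 -0.43 0.42 0; -0.28 0 0 -0.07 -0.43 0.42 0; -0.28 0 0 -0.07 -0.43 0.42 0; -0.28 0 0 -0.07 -0.43 0.42 0; -0.28 0 0 -0.07 -0.43 0.42 0; -0.28 0 0 -0.07 -0.43 0.42 0; -0.28 0 0 -0.07 -0.43 0.42 0; -0.28 0 0 -0.07 -0.43 0.42 0; -0.28 0 0 -0.07 -0.43 0.42 0; -0.28 0 0 -0.07 -0.43 0.42 0"

```text
clock: 1.65
tcp_pos: [0.4723, 0.116, 0.3013]
orientation: [0.004, 1.57, -0.006]
contact_force: [-0.5, 0.1, 0.2]
grip_width: -0.0004
```

Run:
```python
from h import *
i=camera_info("wrist"); o=get_obs(); print(o["clock"],o["tcp_pos"],o["orientation"],o["joints"].round(2),i)
cv2.imwrite("pics/w1.png",grab_frame("wrist"))
```

```text
1.65 [0.47232865 0.116035   0.30130022] [ 0.00443972  1.5704843  -0.00560334] [-0.69  0.09  0.35  1.92 -0.03  1.14  1.23] {'fov_y': 65.27906086843302, 'cx': 280.7919298195351, 'cy': 210.4274353030422, 'rvec': array([-2.07992825, -2.06704563, -0.28335064]), 'tvec': array([-0.11790732, -0.50808925,  0.31844313])}
```

View pics/w1.png

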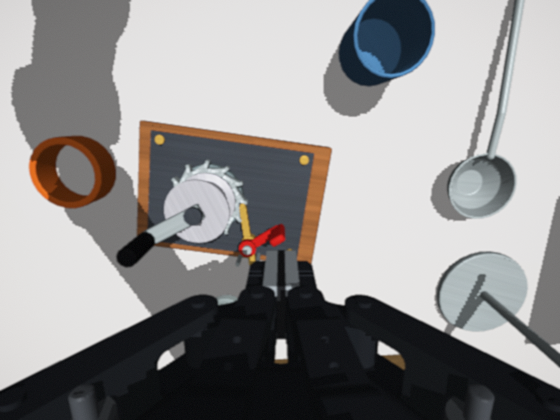

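Run:
```python
import cv2
a=cv2.imread("pics/w1.png")[110:280,105:345]; cv2.imwrite("pics/w1z.png",cv2.resize(a,None,fx=3.3,fy=3.3,interpolation=cv2.INTER_CUBIC))
```

```text
(no output)
```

View pics/w1z.png

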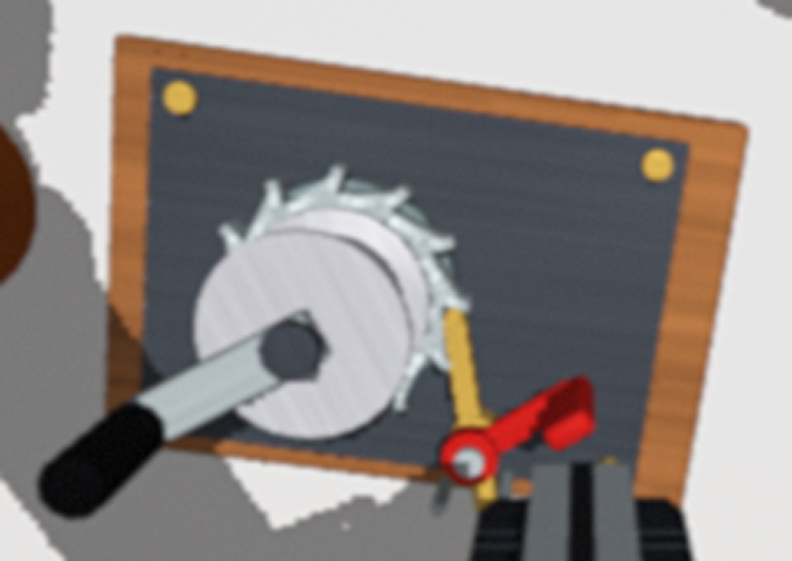

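```bash
cat > b.py <<'E'
from h import *
T,S,Wc=camera_info("top"),camera_info("side"),camera_info("wrist")
tz=lambda u,v:((u+.5)/4.4-.5+180,(v+.5)/4.4-.5+125)
sz=lambda u,v:((u+.5)/5-.5+220,(v+.5)/5-.5+150)
wz=lambda u,v:((u+.5)/3.3-.5+105,(v+.5)/3.3-.5+110)
A=np.array(atz(wz(118,38),Wc,.014)); B=atz(wz(747,125),Wc,.014); print(A,B,np.arctan2(*(B-A)[[1,0]])-np.pi/2)
print("hub",atz(wz(290,350),Wc,.114),"knob",atz(wz(72,487),Wc,.158),"piv",atz(wz(468,458),Wc,.06))
kn=lambda k,z:[.06*np.cos(k),.06*np.sin(k),z]
obs=[(lambda k:[0,0,.114],T,tz(303,362)),(lambda k:[0,0,.114],S,sz(288,190)),(lambda k:[0,0,.114],Wc,wz(290,350)),
(lambda k:kn(k,.158),S,sz(358,182)),(lambda k:kn(k,.108),S,sz(357,243)),(lambda k:kn(k,.158),Wc,wz(72,487)),
(lambda k:[*PIV,.06],T,tz(232,285)),(lambda k:[*PIV,.06],Wc,wz(468,458)),(lambda k:tab(0,.096),T,tz(163,322)),(lambda k:tab(0,.096),S,sz(280,115))]
res=lambda x:np.r_[np.ravel([proj(W(x[:3],f(x[3])),c)-p for f,c,p in obs]),(x[2]+.15)*60]
s=least_squares(res,[.5,.02,-.15,-1],loss="soft_l1"); print(s.x,s.fun.round(1)); x=s.x
for z in(.052,.096): print("tab wz",(proj(W(x[:3],tab(0,z)),Wc)[0]-[105,110]+.5)*3.3)
for l in(0,.4,.8): print("tab",l,W(x[:3],tab(l,.085)))
print("knob",W(x[:3],kn(x[3],.138)), "worldang",x[2]+x[3])
E
python3 b.py
```

```text
[ 0.40570166 -0.06011173  0.014     ] [0.43931387 0.18234423 0.014     ] -0.13775422537186133
hub [0.50096741 0.02470576 0.114     ] knob [ 0.528587   -0.02831744  0.158     ] piv [0.56013066 0.07399272 0.06      ]
[ 0.5013246   0.02415454 -0.15410988 -0.93473353] [-0.5  1.  -1.   0.3 -0.5  0.3 -0.7  0.2 -0.4 -1.3 -0.7  0.5 -0.4  0.2
  0.2 -0.2 -0.3 -1.8 -0.5 -0.6 -0.2]
tab wz [570.13578046 392.94133237]
tab wz [568.66203836 434.45319271]
tab 0 [[0.53661828 0.11275903 0.085     ]]
tab 0.4 [[0.55345084 0.11878961 0.085     ]]
tab 0.8 [[0.57130307 0.11778923 0.085     ]]
knob [[ 0.52913523 -0.02901094  0.138     ]] worldang -1.088843403928869
```

The fit agrees to about 2 mm: the axle is at (0.501, 0.024), yaw −0.154, and the tab at (0.537, 0.113). I'll lower the shut fingers behind the tab.

apply_moves --series "0 0 0 0.06 -0.001 0.024 0; 0 0 0 0.12 -0.002 0.024 0; 0 0 0 0.17 -0.002 0.024 0; 0 0 0 0.21 -0.002 0.024 0; 0 0 0 0.229 -0.002 0.024 0; 0 0 0 0.229 -0.002 0.024 0; 0 0 0 0.229 -0.002 0.024 0"

```text
clock: 2.58
tcp_pos: [0.4957, 0.1185, 0.073]
orientation: [-0.0, 1.57, 0.002]
contact_force: [-0.8, -0.6, 0.0]
grip_width: 0.0003
```

Run:
```python
from h import *
print(get_obs()["clock"],get_obs()["tcp_pos"],get_obs()["contact_force"])
a=grab_frame("side")[130:270,200:360]; cv2.imwrite("pics/s1.png",cv2.resize(a,None,fx=4,fy=4,interpolation=cv2.INTER_CUBIC))
cv2.imwrite("pics/w2.png",grab_frame("wrist"))
```

```text
2.575 [0.49566243 0.11852424 0.07302441] [-0.75136032 -0.60919825  0.04627316]
```

View pics/s1.png

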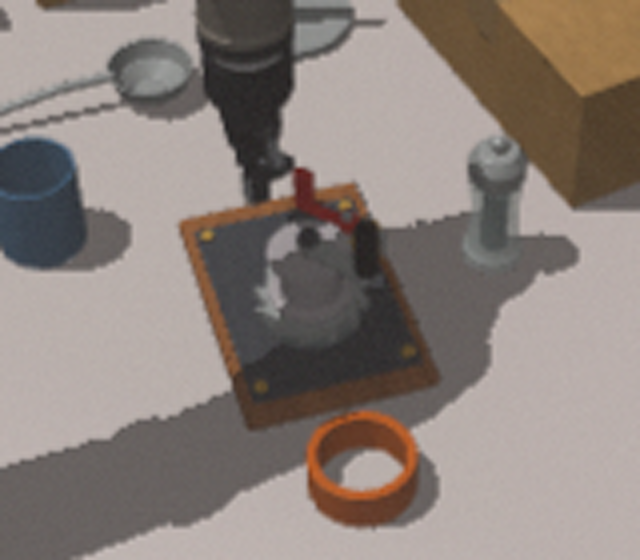

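View pics/w2.png

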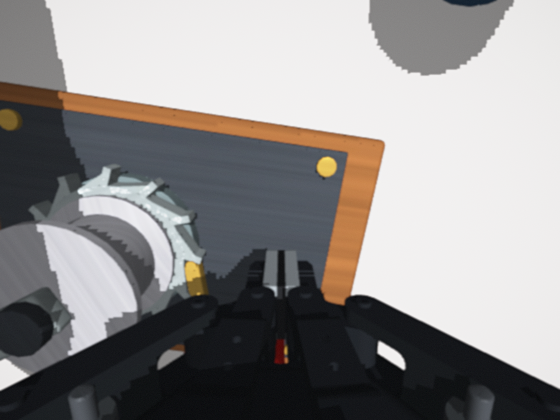

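The fingers stand behind the tab, which shows red at about (282,352) in the wrist view, and nothing is touching. Now I'll push toward +x.

apply_moves --series "0 0 0 0 -0.002 0.008 0; 0 0 0 0 -0.003 0.016 0; 0 0 0 0 -0.003 0.022 0; 0 0 0 0 -0.003 0.028 0; 0 0 0 0 -0.003 0.034 0; 0 0 0 0 -0.003 0.04 0; 0 0 0 0 -0.003 0.045 0; 0 0 0 0 -0.003 0.050 0; 0 0 0 0 -0.003 0.050 0"

```text
clock: 3.8
tcp_pos: [0.5463, 0.1143, 0.0724]
orientation: [0.0, 1.569, -0.0]
contact_force: [-1.3, 0.3, -0.4]
grip_width: -0.0002
```

apply_moves --series "0 0 0 0 0 0.003 0; 0 0 0 0 0 0.005 0; 0 0 0 0 0 0.006 0; 0 0 0 0 0 0.006 0"

```text
clock: 4.3
tcp_pos: [0.5512, 0.1143, 0.0723]
orientation: [-0.0, 1.571, -0.0]
contact_force: [-4.9, 1.0, 2.0]
grip_width: 0.0002
```

Run:
```python
from h import *
a=grab_frame("side")[130:270,200:360]; cv2.imwrite("pics/s2.png",cv2.resize(a,None,fx=4,fy=4,interpolation=cv2.INTER_CUBIC))
```

```text
(no output)
```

View pics/s2.png

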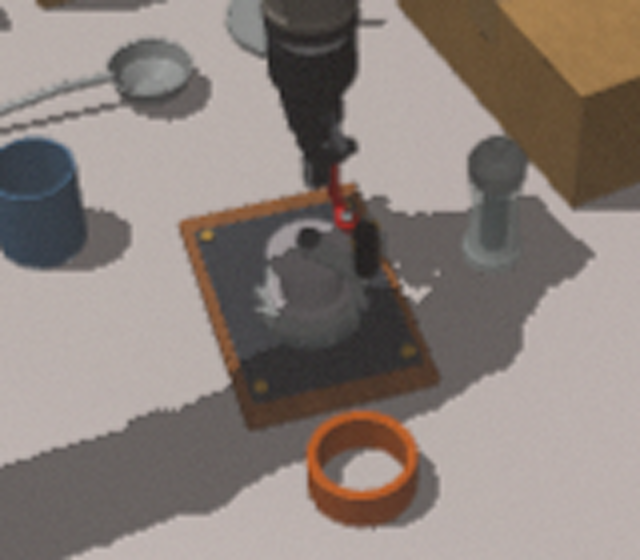

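apply_moves --series "0 0 0 0 0 0.002 0; 0 0 0 0 0 0.004 0; 0 0 0 0 0 0.004 0"

```text
clock: 4.72
tcp_pos: [0.5544, 0.1142, 0.0722]
orientation: [-0.0, 1.573, -0.0]
contact_force: [-6.3, -0.1, 4.1]
grip_width: 0.0005
```

apply_moves --series "0 0 0 0 0 0.003 0; 0 0 0 0 0 0.004 0; 0 0 0 0 0 0.004 0"

```text
clock: 5.1
tcp_pos: [0.5548, 0.1141, 0.0718]
orientation: [-0.001, 1.58, -0.0]
contact_force: [-17.1, 1.1, 14.4]
grip_width: -0.0001
```

That is the hard end of travel. I'll back off, lift and look.

apply_moves --series "0 0 0 0 0 -0.015 0; 0 0 0 0 0 -0.035 0; 0 0 0 -0.06 0 -0.05 0; 0 0 0 -0.12 0 -0.06 0.5; 0 0 0 -0.18 0 -0.07 1; 0 0 0 -0.2 0 -0.07 1; 0 0 0 -0.2 0 -0.07 1; 0 0 0 -0.2 0 -0.07 1"

```text
clock: 6.1
tcp_pos: [0.4891, 0.1142, 0.2713]
orientation: [-0.0, 1.571, -0.001]
contact_force: [-0.8, 0.5, -0.3]
grip_width: 0.085
```

Run:
```python
from h import *
o=get_obs(); print(o["tcp_pos"],o["orientation"],o["contact_force"],camera_info("wrist"))
cv2.imwrite("pics/w3.png",grab_frame("wrist"))
```

```text
[0.48914996 0.11418287 0.27131276] [-2.38954079e-04  1.57117949e+00 -5.38756375e-04] [-0.78319283  0.52880552 -0.29760747] {'fov_y': 65.27906086843302, 'cx': 280.7919298195351, 'cy': 210.4274353030422, 'rvec': array([-2.07440234, -2.07432018, -0.28388962]), 'tvec': array([-0.11328497, -0.51675714,  0.2851491 ])}
```

View pics/w3.png

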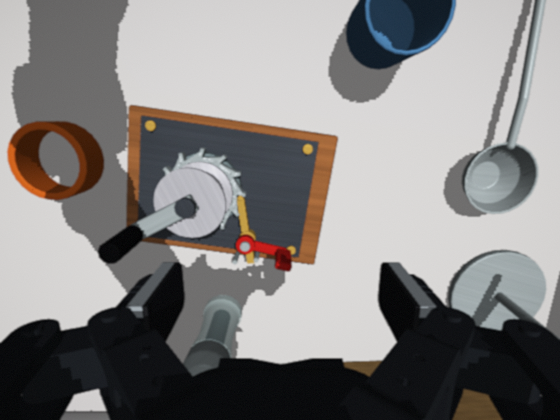

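The lever is over: pivot (246,245), tab (283,258). I'll check its angle and refine the axle and knob positions.

Run:
```python
from h import *
i=camera_info("wrist"); x=[.5013,.0242,-.154]
for l in(.5,.65,.8): print(l,proj(W(x,tab(l,.096)),i),proj(W(x,tab(l,.055)),i))
print(proj(W(x,[*PIV,.06]),i),"hub",proj(W(x,[0,0,.114]),i),"knob",proj(W(x,[.06*np.cos(-.935),.06*np.sin(-.935),.158]),i))
img=cv2.imread("pics/w3.png"); 
cv2.imwrite("pics/w3z.png",cv2.resize(img[180:280,90:310],None,fx=3.6,fy=3.6,interpolation=cv2.INTER_CUBIC))
```

```text
0.5 [[286.63298568 255.2423161 ]] [[286.10349764 241.15290694]]
0.65 [[286.40578921 261.17939885]] [[285.90214787 246.54647299]]
0.8 [[285.23066119 266.96103233]] [[284.84954444 251.8045517 ]]
[[247.18750526 244.30368963]] hub [[186.83858757 207.4591411 ]] knob [[111.68558637 252.97333004]]
```

View pics/w3z.png

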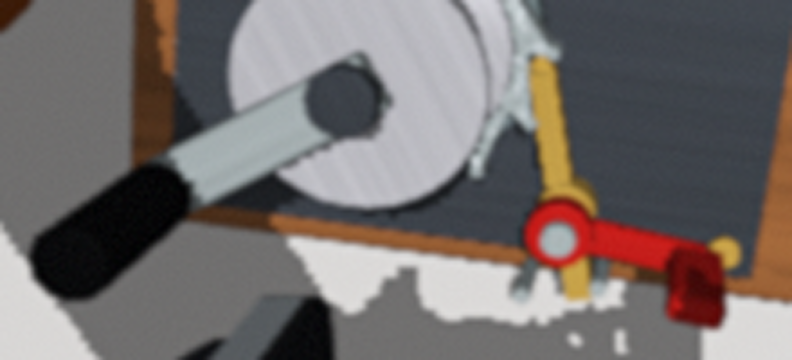

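The lever is close to 0.8 rad and the pawl is still seated. Next I'll go over the knob and straddle it.

apply_moves --series "0 0 0 0 -0.05 0.02 1; 0 0 0 0.02 -0.1 0.04 1; 0 0 0 0.05 -0.143 0.04 1; 0 0 0 0.07 -0.143 0.04 1; 0 0 0 0.1 -0.143 0.04 1; 0 0 0 0.13 -0.143 0.04 1; 0 0 0 0.15 -0.143 0.04 1; 0 0 0 0.15 -0.143 0.04 1; 0 0 0 0.15 -0.143 0.04 1"

```text
clock: 7.28
tcp_pos: [0.5295, -0.0288, 0.1223]
orientation: [-0.0, 1.571, -0.0]
contact_force: [0.0, -0.5, -0.4]
grip_width: 0.0854
```

Run:
```python
from h import *
o=get_obs(); print(o["tcp_pos"],o["orientation"],o["contact_force"])
cv2.imwrite("pics/w4.png",grab_frame("wrist"))
a=grab_frame("side")[130:270,200:360]; cv2.imwrite("pics/s4.png",cv2.resize(a,None,fx=4,fy=4,interpolation=cv2.INTER_CUBIC))
```

```text
[ 0.52945661 -0.02877133  0.12231624] [-2.16121694e-04  1.57101800e+00 -4.62585501e-04] [ 0.00138588 -0.52282726 -0.42906605]
```

View pics/w4.png

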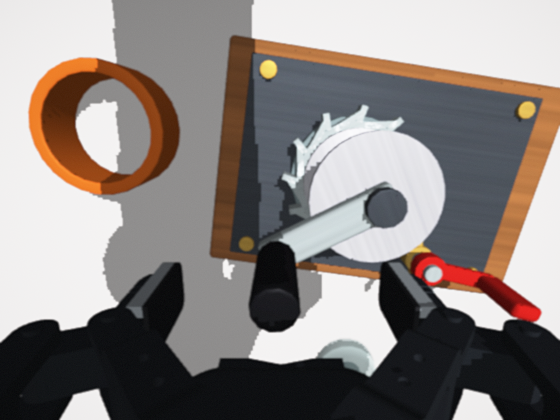

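View pics/s4.png

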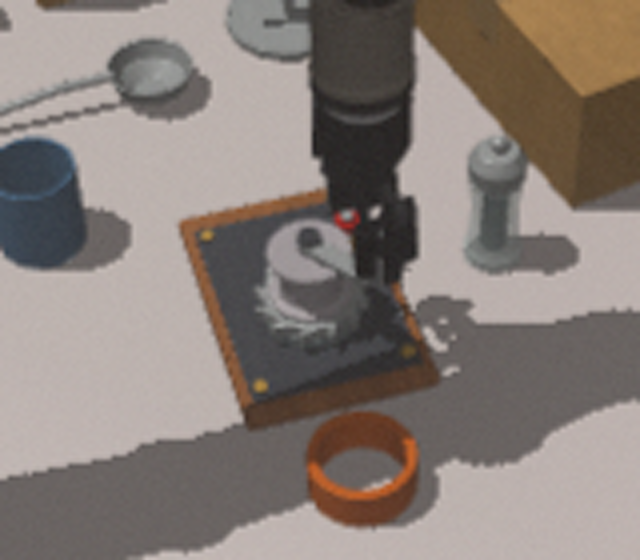

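Run:
```python
from h import *
i=camera_info("wrist"); print(atz((273.5,308),i,.158),atz((386,207),i,.114),atz((277,245),i,.112))
a=cv2.imread("pics/w4.png")[180:350,210:450]; cv2.imwrite("pics/w4z.png",cv2.resize(a,None,fx=3.3,fy=3.3))
```

```text
[ 0.52918032 -0.03188934  0.158     ] [0.50215779 0.0211482  0.114     ] [ 0.52246032 -0.03112519  0.112     ]
```

View pics/w4z.png

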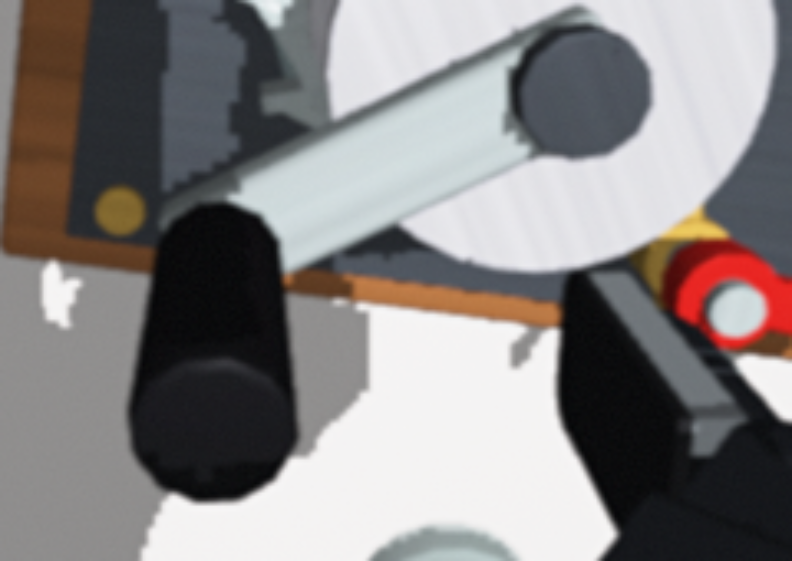

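The knob axis is at about (0.529, −0.0315). I'll shift 2.5 mm and close.

apply_moves --series "0 0 0 0.002 -0.0025 0 1; 0 0 0 0.002 -0.0025 0 0.4; 0 0 0 0.002 -0.0025 0 0.1; 0 0 0 0.002 -0.0025 0 0.1; 0 0 0 0.002 -0.0025 0 0.1; 0 0 0 0.002 -0.0025 0 0.1" --force 60

```text
clock: 8.12
tcp_pos: [0.5295, -0.0312, 0.1205]
orientation: [0.0, 1.571, -0.0]
contact_force: [-1.6, -0.7, 2.6]
grip_width: 0.0184
```

```bash
cat >> h.py <<'E'
def arc(a0,c=(.502,.0222),ds=(),r=.06):
    for d in ds: print("d %.3f  ty %.4f tz %.4f"%(d,r*(np.sin(a0+d)-np.sin(a0)),r*(np.cos(a0+d)-np.cos(a0))))
E
python3 -c "
from h import *
arc(-1.094,ds=[.05,.1,.15,.2,.24])"
```

```text
d 0.050  ty 0.0014 tz 0.0026
d 0.100  ty 0.0030 tz 0.0052
d 0.150  ty 0.0047 tz 0.0077
d 0.200  ty 0.0065 tz 0.0100
d 0.240  ty 0.0081 tz 0.0119
```

apply_moves --series "0 0 0 0 0.0014 0.0026 0.1; 0 0 0 0 0.003 0.0052 0.1; 0 0 0 0 0.0047 0.0077 0.1; 0 0 0 0 0.0065 0.01 0.1; 0 0 0 0 0.0081 0.0119 0.1; 0 0 0 0 0.0081 0.0119 0.1; 0 0 0 0 0.0081 0.0119 0.1"

```text
clock: 9.0
tcp_pos: [0.5393, -0.0248, 0.1204]
orientation: [0.0, 1.574, -0.002]
contact_force: [-8.1, -4.8, 10.5]
grip_width: 0.0186
```

Run:
```python
from h import *
o=get_obs(); print(o["tcp_pos"],o["contact_force"])
cv2.imwrite("pics/w5.png",grab_frame("wrist"))
```

```text
[ 0.53934218 -0.02484708  0.12038117] [-8.06109212 -4.81131527 10.48310892]
```

View pics/w5.png

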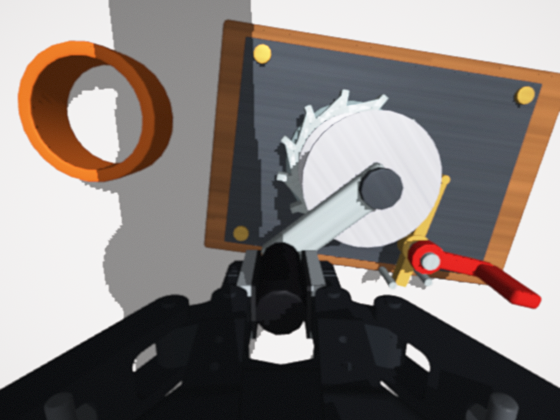

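Run:
```python
from h import *
i=camera_info("wrist"); t=atz((446,180),i,.043); h=atz((381,188),i,.114);print(t,h,np.hypot(*(t[:2]-[.502,.0222])))
o=get_obs(); a0=np.arctan2(o["tcp_pos"][1]-.0222,o["tcp_pos"][0]-.502); print(a0,np.hypot(*(o["tcp_pos"][:2]-[.502,.0222])))
# targets along circle relative to commanded pose (ideal angle -1.094+.24)
arc(-.854,ds=-np.arange(1,13)*.08)
```

```text
[0.51091094 0.08650676 0.043     ] [0.5018186  0.02097358 0.114     ] 0.06492121421276799
-0.900412102230659 0.06010607682731865
d -0.080  ty -0.0030 tz -0.0037
d -0.160  ty -0.0057 tz -0.0077
d -0.240  ty -0.0081 tz -0.0119
d -0.320  ty -0.0101 tz -0.0162
d -0.400  ty -0.0118 tz -0.0207
d -0.480  ty -0.0131 tz -0.0253
d -0.560  ty -0.0140 tz -0.0300
d -0.640  ty -0.0146 tz -0.0348
d -0.720  ty -0.0148 tz -0.0396
d -0.800  ty -0.0146 tz -0.0444
d -0.880  ty -0.0140 tz -0.0492
d -0.960  ty -0.0130 tz -0.0539
```

The pawl toe is at 65 mm, fully out. Now I'll ease back at about 0.6 rad/s.

apply_moves --series "0 0 0 0 -0.0015 -0.0018 0.1; 0 0 0 0 -0.004 -0.005 0.1; 0 0 0 0 -0.0066 -0.0091 0.1; 0 0 0 0 -0.0088 -0.0133 0.1; 0 0 0 0 -0.0107 -0.0177 0.1; 0 0 0 0 -0.0122 -0.0222 0.1; 0 0 0 0 -0.0134 -0.0269 0.1; 0 0 0 0 -0.0142 -0.0316 0.1; 0 0 0 0 -0.0147 -0.0364 0.1; 0 0 0 0 -0.0148 -0.0405 0.1; 0 0 0 0 -0.0147 -0.043 0.1; 0 0 0 0 -0.0146 -0.0444 0.1"

```text
clock: 10.55
tcp_pos: [0.4949, -0.0374, 0.1203]
orientation: [0.001, 1.575, 0.001]
contact_force: [-6.5, 0.2, 10.9]
grip_width: 0.0188
```

```bash
cat > m.py <<'E'
from h import *
import sys
o=get_obs(); p=o["tcp_pos"][:2]-[.502,.0222]; a=np.arctan2(p[1],p[0]); a-=2*np.pi*(a>0); f=o["contact_force"]
t=np.array([-np.sin(a),np.cos(a)]); print("t",o["clock"],"ang",a.round(3),"r",np.hypot(*p).round(4),"drum~",(2.15+a+1.094).round(3),"Ft",(f[:2]@t).round(2),"Fr",(f[:2]@p/.06).round(2),o["contact_force"].round(1),"v",np.abs(o["qvel"]).max().round(3))
if len(sys.argv)>1: arc(float(sys.argv[1]),ds=eval(sys.argv[2]))
E
python3 m.py -1.654 "-np.arange(1,13)*.05"
```

```text
t 10.55 ang -1.689 r 0.06 drum~ 1.555 Ft -6.48 Fr 0.6 [-6.5  0.2 10.9] v 0.023
d -0.050  ty 0.0003 tz -0.0030
d -0.100  ty 0.0008 tz -0.0059
d -0.150  ty 0.0014 tz -0.0089
d -0.200  ty 0.0022 tz -0.0118
d -0.250  ty 0.0031 tz -0.0146
d -0.300  ty 0.0041 tz -0.0174
d -0.350  ty 0.0053 tz -0.0202
d -0.400  ty 0.0067 tz -0.0229
d -0.450  ty 0.0081 tz -0.0255
d -0.500  ty 0.0097 tz -0.0281
d -0.550  ty 0.0114 tz -0.0305
d -0.600  ty 0.0133 tz -0.0329
```

apply_moves --series "0 0 0 0 0.0003 -0.003 0.1; 0 0 0 0 0.0008 -0.0059 0.1; 0 0 0 0 0.0014 -0.0089 0.1; 0 0 0 0 0.0022 -0.0118 0.1; 0 0 0 0 0.0031 -0.0146 0.1; 0 0 0 0 0.0041 -0.0174 0.1; 0 0 0 0 0.0053 -0.0202 0.1; 0 0 0 0 0.0067 -0.0229 0.1; 0 0 0 0 0.0081 -0.0255 0.1; 0 0 0 0 0.0081 -0.0255 0.1"

```text
clock: 11.8
tcp_pos: [0.4698, -0.0284, 0.1204]
orientation: [0.001, 1.574, 0.002]
contact_force: [-5.8, 2.8, 9.6]
grip_width: 0.0187
```

```bash
python3 m.py -2.104 "-np.arange(1,11)*.025"
```

```text
t 11.8 ang -2.138 r 0.06 drum~ 1.106 Ft -6.44 Fr 0.74 [-5.8  2.8  9.6] v 0.004
d -0.025  ty 0.0008 tz -0.0013
d -0.050  ty 0.0016 tz -0.0025
d -0.075  ty 0.0024 tz -0.0038
d -0.100  ty 0.0033 tz -0.0050
d -0.125  ty 0.0042 tz -0.0062
d -0.150  ty 0.0051 tz -0.0074
d -0.175  ty 0.0061 tz -0.0085
d -0.200  ty 0.0071 tz -0.0097
d -0.225  ty 0.0081 tz -0.0108
d -0.250  ty 0.0092 tz -0.0118
```

apply_moves --series "0 0 0 0 0.0008 -0.0013 0.1; 0 0 0 0 0.0016 -0.0025 0.1; 0 0 0 0 0.0024 -0.0038 0.1; 0 0 0 0 0.0024 -0.0038 0.1"

```text
clock: 12.3
tcp_pos: [0.4661, -0.0259, 0.1204]
orientation: [0.001, 1.574, 0.002]
contact_force: [-6.2, 2.1, 9.8]
grip_width: 0.0184
```

```bash
python3 m.py; for k in 0 1 2 3 4 5 6 7 8 9 10 11 12 13 14; do python3 -c "
from h import *
a=-2.179-.075*$k
print($k,a);arc(a,ds=[-.025,-.05,-.075])" ; done
```

```text
t 12.3 ang -2.211 r 0.06 drum~ 1.033 Ft -6.24 Fr 1.99 [-6.2  2.1  9.8] v 0.001
0 -2.179
d -0.025  ty 0.0009 tz -0.0012
d -0.050  ty 0.0018 tz -0.0024
d -0.075  ty 0.0027 tz -0.0036
1 -2.254
d -0.025  ty 0.0010 tz -0.0012
d -0.050  ty 0.0020 tz -0.0023
d -0.075  ty 0.0030 tz -0.0034
2 -2.3289999999999997
d -0.025  ty 0.0010 tz -0.0011
d -0.050  ty 0.0021 tz -0.0021
d -0.075  ty 0.0032 tz -0.0031
3 -2.404
d -0.025  ty 0.0011 tz -0.0010
d -0.050  ty 0.0023 tz -0.0020
d -0.075  ty 0.0034 tz -0.0029
4 -2.4789999999999996
d -0.025  ty 0.0012 tz -0.0009
d -0.050  ty 0.0024 tz -0.0018
d -0.075  ty 0.0036 tz -0.0026
5 -2.554
d -0.025  ty 0.0013 tz -0.0008
d -0.050  ty 0.0025 tz -0.0016
d -0.075  ty 0.0038 tz -0.0024
6 -2.6289999999999996
d -0.025  ty 0.0013 tz -0.0007
d -0.050  ty 0.0027 tz -0.0014
d -0.075  ty 0.0040 tz -0.0021
7 -2.7039999999999997
d -0.025  ty 0.0014 tz -0.0006
d -0.050  ty 0.0027 tz -0.0012
d -0.075  ty 0.0041 tz -0.0018
8 -2.779
d -0.025  ty 0.0014 tz -0.0005
d -0.050  ty 0.0028 tz -0.0010
d -0.075  ty 0.0043 tz -0.0014
9 -2.8539999999999996
d -0.025  ty 0.0014 tz -0.0004
d -0.050  ty 0.0029 tz -0.0008
d -0.075  ty 0.0044 tz -0.0011
10 -2.929
d -0.025  ty 0.0015 tz -0.0003
d -0.050  ty 0.0029 tz -0.0006
d -0.075  ty 0.0044 tz -0.0008
11 -3.0039999999999996
d -0.025  ty 0.0015 tz -0.0002
d -0.050  ty 0.0030 tz -0.0003
d -0.075  ty 0.0045 tz -0.0004
12 -3.0789999999999997
d -0.025  ty 0.0015 tz -0.0001
d -0.050  ty 0.0030 tz -0.0001
d -0.075  ty 0.0045 tz -0.0001
13 -3.154
d -0.025  ty 0.0015 tz 0.0000
d -0.050  ty 0.0030 tz 0.0001
d -0.075  ty 0.0045 tz 0.0002
14 -3.229
d -0.025  ty 0.0015 tz 0.0001
d -0.050  ty 0.0030 tz 0.0003
d -0.075  ty 0.0045 tz 0.0006
```

Now I'll feel along in 4.5 mm steps. The knob's pull on the hand is about 6 N, mostly along (−x, +y), and it should vanish at the stop.

apply_moves --series "0 0 0 0 0.0009 -0.0012 0.1; 0 0 0 0 0.0018 -0.0024 0.1; 0 0 0 0 0.0027 -0.0036 0.1; 0 0 0 0 0.0027 -0.0036 0.1"

```text
clock: 12.8
tcp_pos: [0.4626, -0.0231, 0.1204]
orientation: [0.001, 1.574, 0.002]
contact_force: [-5.7, 2.9, 9.4]
grip_width: 0.0187
```

```bash
python3 m.py
```

```text
t 12.8 ang -2.286 r 0.06 drum~ 0.958 Ft -6.24 Fr 1.54 [-5.7  2.9  9.4] v 0.002
```

apply_moves --series "0 0 0 0 0.001 -0.0012 0.1; 0 0 0 0 0.002 -0.0023 0.1; 0 0 0 0 0.003 -0.0034 0.1; 0 0 0 0 0.003 -0.0034 0.1"

```text
clock: 13.3
tcp_pos: [0.4593, -0.02, 0.1204]
orientation: [0.0, 1.573, 0.002]
contact_force: [-5.1, 2.4, 8.7]
grip_width: 0.0192
```

```bash
python3 m.py
```

```text
t 13.3 ang -2.362 r 0.06 drum~ 0.882 Ft -5.33 Fr 1.91 [-5.1  2.4  8.7] v 0.002
```

apply_moves --series "0 0 0 0 0.001 -0.0011 0.1; 0 0 0 0 0.0021 -0.0021 0.1; 0 0 0 0 0.0032 -0.0031 0.1; 0 0 0 0 0.0032 -0.0031 0.1"

```text
clock: 13.8
tcp_pos: [0.4564, -0.0167, 0.1204]
orientation: [0.0, 1.573, 0.002]
contact_force: [-5.5, 3.6, 7.6]
grip_width: 0.019
```

```bash
python3 m.py
```

```text
t 13.8 ang -2.436 r 0.06 drum~ 0.808 Ft -6.34 Fr 1.81 [-5.5  3.6  7.6] v 0.001
```

apply_moves --series "0 0 0 0 0.0011 -0.001 0.1; 0 0 0 0 0.0023 -0.002 0.1; 0 0 0 0 0.0034 -0.0029 0.1; 0 0 0 0 0.0034 -0.0029 0.1"

```text
clock: 14.3
tcp_pos: [0.4536, -0.0132, 0.1204]
orientation: [0.0, 1.573, 0.002]
contact_force: [-5.2, 3.8, 7.8]
grip_width: 0.0186
```

```bash
python3 m.py
```

```text
t 14.3 ang -2.51 r 0.06 drum~ 0.734 Ft -6.14 Fr 1.91 [-5.2  3.8  7.8] v 0.003
```

apply_moves --series "0 0 0 0 0.0012 -0.0009 0.1; 0 0 0 0 0.0024 -0.0018 0.1; 0 0 0 0 0.0036 -0.0026 0.1; 0 0 0 0 0.0036 -0.0026 0.1"

```text
clock: 14.8
tcp_pos: [0.4511, -0.0096, 0.1204]
orientation: [0.0, 1.573, 0.003]
contact_force: [-4.7, 3.9, 8.8]
grip_width: 0.0189
```

```bash
python3 m.py
```

```text
t 14.8 ang -2.584 r 0.06 drum~ 0.66 Ft -5.78 Fr 1.89 [-4.7  3.9  8.8] v 0.002
```

apply_moves --series "0 0 0 0 0.0013 -0.0008 0.1; 0 0 0 0 0.0025 -0.0016 0.1; 0 0 0 0 0.0038 -0.0024 0.1; 0 0 0 0 0.0038 -0.0024 0.1"

```text
clock: 15.3
tcp_pos: [0.4489, -0.0056, 0.1204]
orientation: [0.0, 1.572, 0.003]
contact_force: [-3.8, 4.2, 7.3]
grip_width: 0.0188
```

```bash
python3 m.py
```

```text
t 15.3 ang -2.659 r 0.06 drum~ 0.585 Ft -5.51 Fr 1.43 [-3.8  4.2  7.3] v 0.002
```

apply_moves --series "0 0 0 0 0.0013 -0.0007 0.1; 0 0 0 0 0.0027 -0.0014 0.1; 0 0 0 0 0.004 -0.0021 0.1; 0 0 0 0 0.004 -0.0021 0.1"

```text
clock: 15.8
tcp_pos: [0.4475, -0.0028, 0.1204]
orientation: [-0.0, 1.571, 0.001]
contact_force: [-1.0, 2.9, 5.2]
grip_width: 0.0184
```

```bash
python3 m.py
```

```text
t 15.8 ang -2.712 r 0.06 drum~ 0.532 Ft -3.02 Fr -0.32 [-1.   2.9  5.2] v 0.003
```

The force is dropping and the knob lags behind the command, so this is the stop. I'll take small steps of about 1 mm.

apply_moves --series "0 0 0 0 0.0007 -0.0003 0.1; 0 0 0 0 0.0011 -0.0005 0.1; 0 0 0 0 0.0011 -0.0005 0.1; 0 0 0 0 0.0011 -0.0005 0.1"

```text
clock: 16.3
tcp_pos: [0.4473, -0.0024, 0.1204]
orientation: [0.0, 1.57, -0.0]
contact_force: [0.0, 0.4, 5.1]
grip_width: 0.0185
```

```bash
python3 m.py
```

```text
t 16.3 ang -2.719 r 0.06 drum~ 0.525 Ft -0.34 Fr -0.2 [0.  0.4 5.1] v 0.002
```

The pull is gone, so the drum rests on the stop. I'll open and lift straight up.

apply_moves --series "0 0 0 0 0 0 0.3; 0 0 0 0 0 0 0.6; 0 0 0 0 0 0 1; 0 0 0 0 0 0 1; 0 0 0 0 0 0 1; 0 0 0 -0.03 0 0 1; 0 0 0 -0.07 0 0 1; 0 0 0 -0.12 0 0 1; 0 0 0 -0.16 0 0 1; 0 0 0 -0.16 0 0 1; 0 0 0 -0.16 0 0 1"

```text
clock: 17.68
tcp_pos: [0.4465, -0.0022, 0.2797]
orientation: [-0.0, 1.571, 0.0]
contact_force: [-0.8, 0.4, -0.6]
grip_width: 0.0853
```

Run:
```python
from h import *
i=camera_info("wrist");o=get_obs(); print(o["clock"],o["tcp_pos"],o["contact_force"])
cv2.imwrite("pics/w9.png",grab_frame("wrist")); cv2.imwrite("pics/t9.png",grab_frame("top"))
a=np.array(-2.719); print(proj([[.502+.06*np.cos(a),.0222+.06*np.sin(a),.158]],i),proj([[.502,.0222,.114]],i))
a=grab_frame("side")[130:270,200:360]; cv2.imwrite("pics/s9.png",cv2.resize(a,None,fx=4,fy=4,interpolation=cv2.INTER_CUBIC))
```

```text
17.675 [ 0.44646414 -0.00218359  0.27972978] [-0.8354356   0.40788441 -0.61547118]
[[281.41307046 204.9492535 ]] [[305.75084118 246.39687878]]
```

View pics/w9.png

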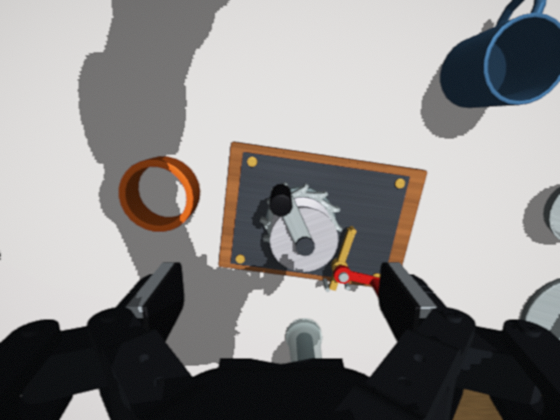

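View pics/s9.png

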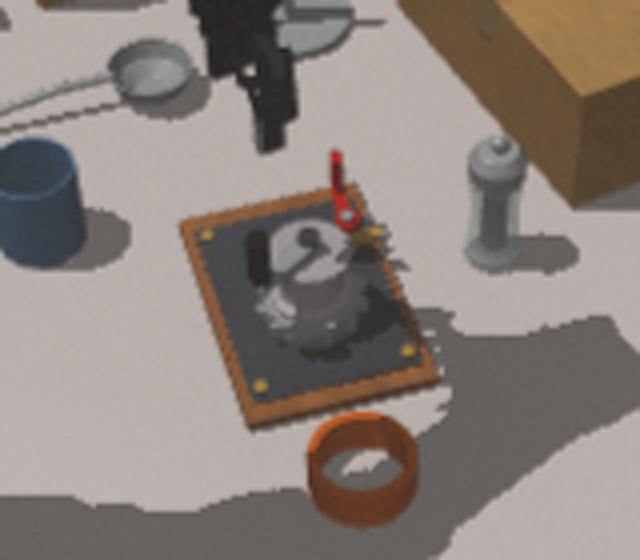

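View pics/t9.png

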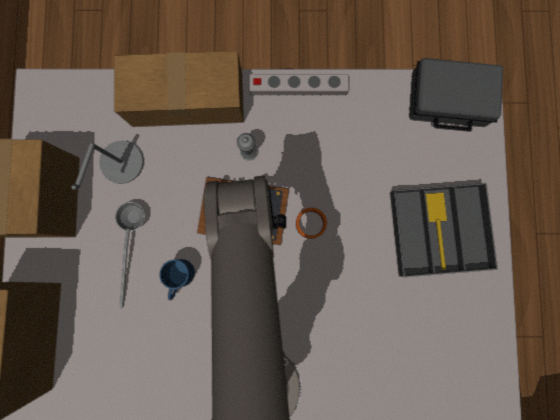

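```bash
python3 -c "
from bench import *
print(hand_in())"
```

```text
the job is handed in; nothing more can be done
None
```

The winch is let down: the drum rests on its end stop, the lever is at release, and the arm is clear of everything. I handed the job in at about 18 s; `hand_in` gives no verdict.

- **Lever:** I pushed it with the shut fingers until it met its end of travel. The push rose from about 6 N to 17 N with almost no further movement, and the pictures put it at roughly 0.7 to 0.8 rad. The pawl was still seated at that point.
- **Pawl:** I gripped the knob and wound forward about 0.2 rad. The wrist picture then showed the pawl toe 65 mm from the axle, which is fully out.
- **Easing back:** I let the crank back at no more than about 0.6 rad/s, then in steps of 4.5 mm, with the spring pulling 5 to 6.5 N at the knob.
- **End stop:** near 0.53 rad of the drum the knob stopped following the commands. The pull at the knob fell to about 0.3 N, and I never pushed beyond that.
- **After letting go:** the last pictures show the knob within a few pixels of where I released it. The pawl is out, and the other things look to be where they started.

No check failed. Three readings are less exact:
- Position estimates from the different cameras differed by 2 to 3 mm.
- The drum angle assumes it started at 2.15 rad.
- The lever angle in the picture is only good to about 0.1 rad, so its full travel rests mainly on the force rise.

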